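# Present the drilling template for inspection

### The job

Draw the tall steel drilling template straight up out of its slot in the rack, carry it over the middle of the white inspection tile and tip it halfway between upright and flat (about 45 degrees), with the face that bears the two bushings looking up; it may lean to whichever side suits. Finish still holding it there, steady and with the whole plate at least 10 cm above the counter; do not put it down or let go, and leave the two short plates and everything else on the counter where they are.

Things in the scene. Friction and masses are not known exactly. Their poses are not given: they have to be found in the camera images.
- template: tall flat steel plate on edge in one rack slot: 130 mm high (z), 80 wide (y), 4 thick (x), about 0.3 kg. Origin: centre of its bottom edge, 10 mm above the counter in the rack. Two round bushings, 16 mm across, 10 mm proud, on its +x face 55 mm above the bottom edge, 24 mm either side of the middle; the other face is bare. Loose in the slot (1 mm play a side), may lean 4 degrees
- template_center (a point): the middle of the template plate, 65 mm above its bottom edge
- rack: fixed grey plastic slotted block, 150 mm (x) by 116 mm (y) by 45 mm high, origin at the centre of its underside. Three slots, 82 mm long along y and 6 mm wide, open at the top and 35 mm deep, lie at x = -50, 0 and +50 mm; each holds one upright plate with the same yaw as the rack
- tile: fixed square white ceramic inspection tile, 170 by 170 by 8 mm, origin at the centre of its underside; it lies on the other side of the counter from the rack
- spacer_a: short plain steel plate, 65 mm high, 80 mm wide, 4 mm thick, standing in another slot of the rack (top 75 mm above the counter); origin at the centre of its bottom edge; to be left there
- spacer_b: the second short plain steel plate, like spacer_a, in the remaining slot
- lug_a: brushed steel lug casing lying down, 64 mm long, 20 mm wide, 19 mm high; bystander, origin at the centre of its underside
- lug_b: brushed steel lug casing lying down, 64 mm long, 20 mm wide, 19 mm high; bystander, origin at the centre of its underside
- lug_c: brushed steel lug casing lying down, 64 mm long, 20 mm wide, 19 mm high; bystander, origin at the centre of its underside
- lug_d: brushed steel lug casing lying down, 64 mm long, 20 mm wide, 19 mm high; bystander, origin at the centre of its underside
- rod: brass tension rod lying down, 100 mm long, 9 mm thick; bystander, origin at the centre of its underside
- insert: white nylon insert, a ring 20 mm across and 16 mm high; bystander, origin at the centre of its underside
- clamp: chrome bracket clamp, U shape with a cross screw, 88 mm long, 24 mm wide, 40 mm high; bystander, origin at the centre of its underside
Not all that is in view belongs to the job. There is more than one size of the tile; the job needs the larger.

How it is judged (in metres and radians):
On the way:
1. the template is drawn up clear of the rack, still upright (within 15 degrees) (z of template in the frame of rack above 0.053 m and angle between template's own z axis and vertical below 0.26 rad and contact force between template and the fingers above 1 N), for 0.1 s.
At the end, for the whole second after the job is handed in: the template is held in the fingers, steady, tipped 45 degrees (13 either way) from flat with the bushing face looking up, its bottom edge more than 10 cm above the counter and its middle within 55 mm sideways of the middle of the tile, touching neither rack nor anything else (angle between template's own x axis and vertical between 0.56 and 1.01 rad and height (world z) of template above 0.1 m and horizontal distance between template_center and tile below 0.055 m and contact force between template and the fingers above 1 N and contact force between template and rack below 0.1 N and linear speed of template below 0.03 m/s and angular speed of template below 0.2 rad/s); the arm keeps its last pose, push and grip.
It fails at once if a short plate or a bystander is shifted by more than 25 mm (distance of any of spacer_a, spacer_b, lug_a, lug_b, lug_c, lug_d, rod, insert, clamp from where it was at the start of the episode above 0.025 m).
It also fails if it takes over 38 s, if anything falls off the work surface, if the arm or the gripper's body presses on something with over 40 N, if the wrist force passes 120 N, or if a joint passes its speed limit or range.

### The arm

A 6-joint arm with a two-finger parallel gripper is mounted at the origin on the work surface. World frame = base frame: x ahead of the robot, y to its left, z up, the work surface at z = 0. Lengths are in mm, angles in degrees, forces in N, time in s.
With the tool pointing down it reaches from about 300 to 850 mm from the base axis. Payload 4.2 kg.
Tool frame: the origin (TCP) lies between the finger pads; the fingertips stand 22 mm ahead of it and the grasp point (between the pads) lies 3 mm ahead of it; z points along the fingers, y is the direction in which the jaws open and shut (so a half turn about z gives the same grasp; the last joint's range is limited). The gripper opens to 91 mm and grips with 3 to 60 N. Pads are 32 mm wide; open, the fingers measure 118 mm over their backs; the gripper's body (76 mm by 178 mm) begins 60 mm behind the grasp point.
Start: joints at [72.938, 18.312, 89.639, -0, 72.044, -1.146], TCP at [157.69, 552.969, 235.976] pointing down, gripper open.
Joint ranges: [-177.97, 177.97], [-48.28, 115.42], [12.27, 149.76], [-77.06, 257.06], [2.81, 150.46], [-146.56, 146.56]. Speed limits (degrees/s): [147.25, 147.25, 180, 180, 180, 180].

### API

Orientations are given as [roll, pitch, yaw] about the fixed x, y, z axes, in that order (R = Rz(yaw) Ry(pitch) Rx(roll)).
In Python, from workcell import * gives the robot as it stands.
- The arm moves only by the shell command python3 -m jog 'ROWS' [OPENING] [FORCE]. ROWS is text: rows parted by semicolons, each of 6 numbers parted by spaces: the shift along the tool's x, y, z in units of 0.5 m (1.0 is 0.5 m), then the turn, a rotation vector about the tool's x, y, z in units of pi/2 rad (1.0 is pi/2 rad). A call has 1 to 20 rows; each row is the pose to reach, as a shift and turn from the pose measured when the call began, along the tool's axes at that moment; what a row does not reach only later rows make up. A row lasts 1/12 s, in which the tool goes at most 41.7 mm and 7.16 degrees, less where a joint would pass 70% of its speed; a pose out of reach is approached as far as the arm can. A call with a number of a shift or a turn outside -1 to 1 is refused whole. A call with a gripper value outside its range is refused whole. OPENING is the opening, from -1 (shut) to 1 (fully open), set as the call begins (- or left out, the last holds). The fingers move at their own pace and stop on an object; FORCE is the grip in N (left out, the last holds). Time passes only in rows, so rows that repeat a pose let the fingers close. It gives the time, the measured TCP pose, the force and the opening at its end, in the units of the state.
- state(): the state, without advancing time (a new reading comes with each control period).
- grab_frame(name): name is "scene" or "top" or "wrist"; returns the picture (384x512x3 uint8, red, green, blue); there is no depth.
- calibration(name): a dict with "mtx" (3x3 intrinsics, pixels), "distortion" ([k1, k2, p1, p2, k3] as OpenCV has them; the pictures are not rectified), "rvec" (rotation vector, rad) and "tvec" (3), from world to camera coordinates, as OpenCV has them. Camera axes: x right, y down, z forward; pixel columns grow to the right and rows downward; lengths in mm; the calibration is good to about 2 mm. A picture is of the moment at which its call begins: read the wrist's pose just before it. calibration takes no time and is no camera call; for the wrist camera it gives the pose at the moment of the call.
- job_done(): hands the job in, once; it reports no verdict.
Trained networks look in the newest picture that a camera, given by its name, has taken for a name from the list of things; names that differ only in an ending like _2 or _b are one class to them, and where a whole thing is asked for, a point or a joint stands for the part that bears it (a point fixed in the world has none). Each returns a list of dicts, best first, with "confidence" (0 to 1); they miss things now and then, are a little off and sometimes report something else, mostly with a low value. They report only what shows in the picture. A call takes as long as a camera call. They do not tell look-alikes from the thing itself.
- spot_in(query, camera): "rect" ([left, top, right, bottom] in pixels, round what is visible of it).
- tip_of(query, camera): "location" ([column, row] in pixels: a listed point, or the origin of a listed thing).
The state is a dict: "time_s": time; "qpos": joint angles; "qvel": joint speeds; "effort": joint torques, N m; "ee_pos": TCP position; "ee_rot": TCP orientation; "force": force on the tool from outside, world axes, zero at the start; "torque": the same for the moment, N m; "gripper_width": finger opening in mm.
Only numpy, scipy, OpenCV 4.12 (cv2) and the standard library are available. Lean on these libraries where they do the work, as an engineer would, in place of code of your own. Each camera call takes 0.05 s, during which the arm holds its last target. There are 200 camera calls.

## Working session

There is one attempt and no reset: what is moved stays moved. The work goes in short steps, Python scripts to look and compute and a shell command to move; the robot and the scene stay as the last step left them, time stands still between calls to the robot, and variables do not carry over. Pictures are saved under pics/ and viewed, about 8 in all and at most 12, crops included, and the job is handed in when it is done.

```bash
mkdir -p pics; ls; python3 - <<'E'
from workcell import *
import cv2
s=state();print({k:s[k] for k in('time_s','ee_pos','ee_rot','gripper_width','force')})
for c in('scene','top'):
    im=grab_frame(c);cv2.imwrite(f'pics/{c}0.png',im[:,:,::-1])
    for q in('template','template_center','rack','tile','spacer_a'):
        print(c,q,[(d['rect'],round(d['confidence'],2)) for d in spot_in(q,c)][:4] if q!='template_center' else '',[([round(float(v)) for v in d['location']],round(d['confidence'],2)) for d in tip_of(q,c)][:4])
E
python3 - <<'E'
import cv2,numpy as np
a=cv2.imread('pics/scene0.png');b=cv2.imread('pics/top0.png')
cv2.imwrite('pics/both.png',np.vstack([a,b])[:, :])
E
```

```text
pics
{'time_s': 0.0, 'ee_pos': array([157.55142956, 552.50150473, 235.10941336]), 'ee_rot': array([-1.79897110e+02,  1.17005368e-04,  1.64083946e+02]), 'gripper_width': 91.3807562971508, 'force': array([ 0.14451345, -0.10846535,  0.05812953])}
scene template [([150.3, 260.4, 188.3, 298.3], 0.68)] [([178, 292], 0.66)]
scene template_center  [([170, 283], 0.67)]
scene rack [([133.6, 237.3, 204.1, 314.9], 0.64)] [([167, 276], 0.63)]
scene tile [([286.6, 116.9, 334.2, 144.9], 0.77), ([243.5, 153.1, 317.4, 211.5], 0.6), ([152.0, 260.0, 186.1, 293.8], 0.5)] [([282, 180], 0.75), ([309, 130], 0.74)]
scene spacer_a [([138.4, 239.1, 172.1, 265.4], 0.74), ([150.7, 257.2, 179.1, 279.8], 0.7)] [([333, 207], 0.71), ([161, 260], 0.52), ([170, 273], 0.5), ([173, 283], 0.43)]
top template [([365.0, 175.7, 398.3, 187.3], 0.7), ([287.9, 218.7, 300.4, 242.1], 0.24)] [([376, 182], 0.52)]
top template_center  [([381, 184], 0.5)]
top rack [([346.7, 168.7, 397.5, 230.2], 0.57)] [([369, 198], 0.57)]
top tile [([199.6, 179.2, 253.4, 231.5], 0.87), ([127.2, 205.2, 164.3, 247.6], 0.67)] [([226, 205], 0.93), ([148, 225], 0.74), ([217, 142], 0.35)]
top spacer_a [([366.5, 195.0, 388.4, 199.3], 0.63), ([361.6, 207.8, 379.2, 215.4], 0.47)] [([372, 199], 0.43), ([364, 212], 0.37)]
```

View pics/top0.png

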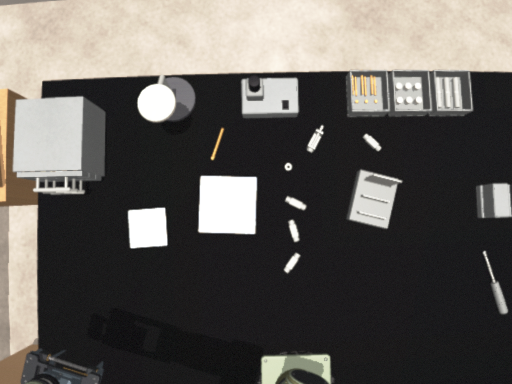

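View pics/scene0.png

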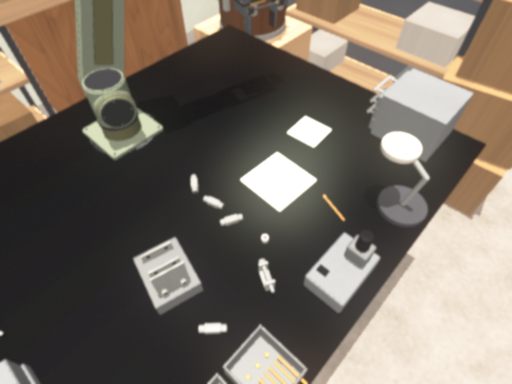

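```bash
cat > h.py <<'E'
import numpy as np,cv2
from workcell import *
from scipy.spatial.transform import Rotation as R
def ray(c,px,z,cal=None):
    cal=cal or calibration(c)
    M=cv2.Rodrigues(np.array(cal['rvec'],float))[0];t=np.array(cal['tvec'],float).ravel()
    u=cv2.undistortPoints(np.array([[px]],float),np.array(cal['mtx'],float),np.array(cal['distortion'],float))[0,0]
    d=M.T@np.r_[u,1];o=-M.T@t
    return o+d*(z-o[2])/d[2]
def proj(c,P):
    cal=calibration(c)
    return cv2.projectPoints(np.array(P,float).reshape(-1,3),np.array(cal['rvec'],float),np.array(cal['tvec'],float),np.array(cal['mtx'],float),np.array(cal['distortion'],float))[0][:,0]
E
python3 - <<'E'
from h import *
for n,px,z in [('tile',(228,205),8),('smalltile',(148,228),8),('spA top',(375,198.5),75),('spB top',(371,213),75),('tmpl topL',(364,174),140),('tmpl topR',(402,181),140)]: print(n,ray('top',px,z).round())
print('tile scene',ray('scene',(280,181),8).round())
a=cv2.imread('pics/scene0.png')[225:325,115:220];b=cv2.imread('pics/top0.png')[155:240,335:415]
f=lambda x:cv2.resize(x,(400,400),interpolation=cv2.INTER_CUBIC)
cv2.imwrite('pics/c1.png',np.hstack([f(a),f(b)]))
E
```

```text
tile [555. 192.   8.]
smalltile [490. 437.   8.]
spA top [ 562. -237.   75.]
spB top [ 521. -224.   75.]
tmpl topL [ 626. -191.  140.]
tmpl topR [ 605. -295.  140.]
tile scene [568. 194.   8.]
```

View pics/c1.png

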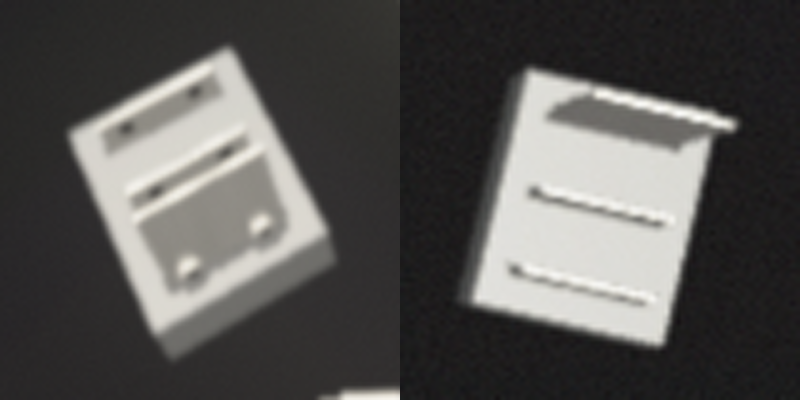

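```bash
cat >> h.py <<'E'
def go(pos,yd,zd=(0,0,-1)):
    "row to tool pos with tool y along yd (either sign) and z along zd"
    s=state();p=np.array(s['ee_pos']);Rc=R.from_euler('xyz',s['ee_rot'],degrees=True)
    zd=np.array(zd,float);zd/=np.linalg.norm(zd);out=[]
    for sg in(1,-1):
        y=sg*np.array(yd,float);y-=zd*(y@zd);y/=np.linalg.norm(y)
        out.append((Rc.inv()*R.from_matrix(np.c_[np.cross(y,zd),y,zd])).as_rotvec()/(np.pi/2))
    rv=min(out,key=np.linalg.norm)
    return np.r_[Rc.inv().apply(np.array(pos)-p)/500,rv].round(3)
E
python3 - <<'E'
from h import *
c=lambda x,y:(335+(x-400)/5+.0,155+y*85/400)
A=ray('top',c(595,92),140);B=ray('top',c(735,126),140);print('tmpl',A.round(),B.round(),np.linalg.norm(A-B))
K=[ray('top',c(*p),45) for p in[(527,70),(712,140),(665,345),(475,303)]]
print(np.round(K),np.mean(K,0).round())
for p,q in(((532,190),(672,222)),((510,268),(655,300))):
    a=ray('top',c(*p),75);b=ray('top',c(*q),75);print('sp',a.round(),b.round(),np.linalg.norm(a-b).round(),np.degrees(np.arctan2(*(a-b)[1::-1])).round(1))
print('ang',np.degrees(np.arctan2(*(A-B)[1::-1])))
# scene: template corners & bushings, crop 105x100 ->400
d=lambda x,y:(115+x*105/400,225+y/4)
for p,z in(((133,218),140),((268,148),140),((188,268),70),((262,225),70)):print('scene',ray('scene',d(*p),z).round())
# tile centre via white mask
for cam,box in(('top',(190,170,262,240)),('scene',(235,148,322,215))):
    im=cv2.imread(f'pics/{cam}0.png');x0,y0,x1,y1=box
    m=(im[y0:y1,x0:x1].min(2)>200).astype('uint8');cn=max(cv2.findContours(m,0,1)[0],key=cv2.contourArea)
    q=cv2.approxPolyDP(cn,6,True)[:,0]+[x0,y0];W=np.array([ray(cam,v,8) for v in q]);print('tile',cam,len(q),W.mean(0).round())
print('go',go((600,-240,235),(1,-.2,0)))
E
```

```text
tmpl [ 624. -218.  140.] [ 603. -295.  140.] 79.84302933171593
[[ 650. -205.   45.]
 [ 603. -315.   45.]
 [ 475. -281.   45.]
 [ 504. -169.   45.]] [ 558. -243.   45.]
sp [ 572. -198.   75.] [ 551. -279.   75.] 84.0 75.2
sp [ 525. -183.   75.] [ 503. -267.   75.] 86.0 75.6
ang 74.52054509553321
scene [ 607. -292.  140.]
scene [ 631. -214.  140.]
scene [ 618. -280.   70.]
scene [ 631. -233.   70.]
tile top 4 [558. 195.   8.]
tile scene 4 [558. 197.   8.]
go [-1.286 -1.283  0.002  0.    -0.     0.949]
```

```bash
R='-0.66 -0.66 0 0 0 0.45'; python3 -m jog '-0.66 -0.66 0 0 0 0.45;-0.66 -0.66 0 0 0 0.45;-0.66 -0.66 0 0 0 0.45;-0.66 -0.66 0 0 0 0.45;-0.66 -0.66 0 0 0 0.45;-0.66 -0.66 0 0 0 0.45;-0.66 -0.66 0 0 0 0.45;-0.66 -0.66 0 0 0 0.45;-0.66 -0.66 0 0 0 0.45;-0.66 -0.66 0 0 0 0.45;-0.66 -0.66 0 0 0 0.45;-0.66 -0.66 0 0 0 0.45;-0.66 -0.66 0 0 0 0.45;-0.66 -0.66 0 0 0 0.45' 1
python3 - <<'E'
from h import *
print(go((614,-254,235),(.966,-.26,0)),state()['time_s'])
E
```

```text
time_s: 2.17
ee_pos: [384.4, 145.2, 235.9]
ee_rot: [180.0, -0.1, 123.5]
force: [-0.3, 0.4, 0.1]
gripper_width: 91.4
[-0.919 -0.058  0.001 -0.    -0.001  0.539] 2.1667
```

```bash
python3 -m jog '-0.92 -0.06 0 0 0 0.54;-0.92 -0.06 0 0 0 0.54;-0.92 -0.06 0 0 0 0.54;-0.92 -0.06 0 0 0 0.54;-0.92 -0.06 0 0 0 0.54;-0.92 -0.06 0 0 0 0.54;-0.92 -0.06 0 0 0 0.54;-0.92 -0.06 0 0 0 0.54;-0.92 -0.06 0 0 0 0.54;-0.92 -0.06 0 0 0 0.54;-0.92 -0.06 0 0 0 0.54;-0.92 -0.06 0 0 0 0.54;-0.92 -0.06 0 0 0 0.54;-0.92 -0.06 0 0 0 0.54;-0.92 -0.06 0 0 0 0.54;-0.92 -0.06 0 0 0 0.54'
python3 - <<'E'
from h import *
print(state()['time_s'],state()['ee_pos'],state()['ee_rot'])
im=grab_frame('wrist').copy()
n=np.array([.966,-.26,0]);t=np.array([.26,.966,0])
T=np.array([614,-254,140.]);
for p in proj('wrist',[T+40*t,T-40*t]):
    print(p.round());cv2.circle(im,tuple(int(v) for v in p),4,(255,0,0),1)
cv2.imwrite('pics/w1.png',im[:,:,::-1])
print([(d['rect'],d['confidence']) for d in spot_in('template','wrist')])
E
```

```text
time_s: 3.5
ee_pos: [613.0, -252.7, 236.1]
ee_rot: [-180.0, -0.1, 75.0]
force: [0.5, -0.0, 1.0]
gripper_width: 91.3
3.5 [ 612.98151447 -252.65327454  236.07521152] [-1.79964741e+02 -6.32460064e-02  7.50240928e+01]
[260. 161.]
[260. 244.]
[([257.2, 150.8, 272.5, 244.5], 0.66)]
```

View pics/w1.png

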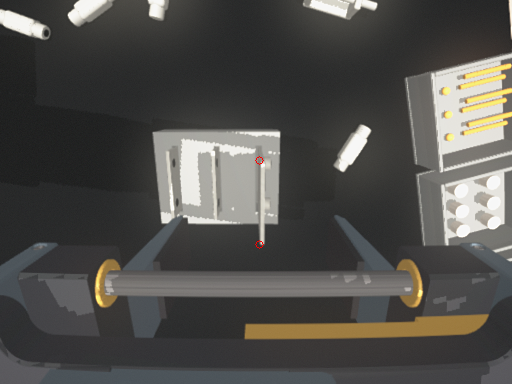

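```bash
python3 -m jog '0 0.006 0.08 0 0 0;0 0.006 0.14 0 0 0;0 0.006 0.19 0 0 0;0 0.006 0.23 0 0 0;0 0.006 0.248 0 0 0;0 0.006 0.248 0 0 0;0 0.006 0.248 0 0 0'
python3 -m jog '0 0 0 0 0 0;0 0 0 0 0 0;0 0 0 0 0 0;0 0 0 0 0 0;0 0 0 0 0 0;0 0 0 0 0 0;0 0 0 0 0 0;0 0 0 0 0 0;0 0 0 0 0 0;0 0 0 0 0 0;0 0 0 0 0 0;0 0 0 0 0 0' -1 40
```

```text
time_s: 4.18
ee_pos: [616.2, -253.9, 113.0]
ee_rot: [180.0, -0.0, 75.0]
force: [0.3, -0.9, 0.6]
gripper_width: 90.9
time_s: 5.18
ee_pos: [616.3, -253.9, 113.0]
ee_rot: [180.0, -0.0, 75.0]
force: [-1.0, 1.0, -0.1]
gripper_width: 13.8
```

```bash
python3 -m jog '0 0 0 0 0 0;0 0 0 0 0 0;0 0 0 0 0 0;0 0 0 0 0 0;0 0 0 0 0 0;0 0 0 0 0 0'
```

```text
time_s: 5.68
ee_pos: [614.0, -253.3, 112.9]
ee_rot: [-179.7, -0.1, 75.0]
force: [-4.2, 1.3, 3.5]
gripper_width: 3.6
```

```bash
python3 -m jog '0 -0.004 -0.01 0 0 0;0 -0.006 -0.025 0 0 0;0 -0.006 -0.04 0 0 0;0 -0.006 -0.06 0 0 0;0 -0.006 -0.075 0 0 0'
```

```text
time_s: 6.1
ee_pos: [611.4, -252.7, 152.0]
ee_rot: [-179.7, -0.0, 75.0]
force: [-1.0, 1.1, -2.2]
gripper_width: 3.9
```

```bash
python3 -m jog '0 0 -0.02 0 0 0;0 0 -0.05 0 0 0;0 0 -0.08 0 0 0;0 0 -0.12 0 0 0;0 0 -0.16 0 0 0;0 0 -0.2 0 0 0;0 0 -0.24 0 0 0;0 0 -0.27 0 0 0;0 0 -0.28 0 0 0;0 0 -0.28 0 0 0'
python3 - <<'E'
from h import *
s=state();print(s['force'],s['torque'],s['gripper_width'])
a=grab_frame('scene');b=grab_frame('wrist')
P=np.array([611,-252,290.])
u,v=proj('scene',[P])[0].astype(int);print(u,v)
c=a[max(0,v-50):v+110,max(0,u-80):u+80]
cv2.imwrite('pics/l1.png',np.hstack([cv2.resize(c,(400,400)),cv2.resize(b,(400,400))])[:,:,::-1])
# target: plate centre over tile, tilt 45, radial lean direction az
for az in(19,25):
    n=np.array([np.cos(np.radians(az)),np.sin(np.radians(az)),0]);zd=n+[0,0,-1];zd/=2**.5
    tcp=np.array([558,196,230])-48*zd   # centre is ~48 ahead of tcp along z
    print(az,tcp,go(tcp,n+[0,0,1],zd))
E
```

```text
time_s: 6.93
ee_pos: [611.9, -253.0, 294.1]
ee_rot: [-179.9, -0.0, 75.0]
force: [-0.2, -0.9, -3.2]
gripper_width: 3.5
[-0.18247807 -0.85310311 -3.19783118] [-0.12875717  0.00506627 -0.00481028] 3.5377715264981457
149 231
19 [525.90803537 184.94985041 263.9411255 ] [ 0.801 -0.391  0.058 -0.489  0.147 -0.359]
25 [527.23889366 181.65586054 263.9411255 ] [ 0.796 -0.387  0.058 -0.483  0.172 -0.422]
```

View pics/l1.png

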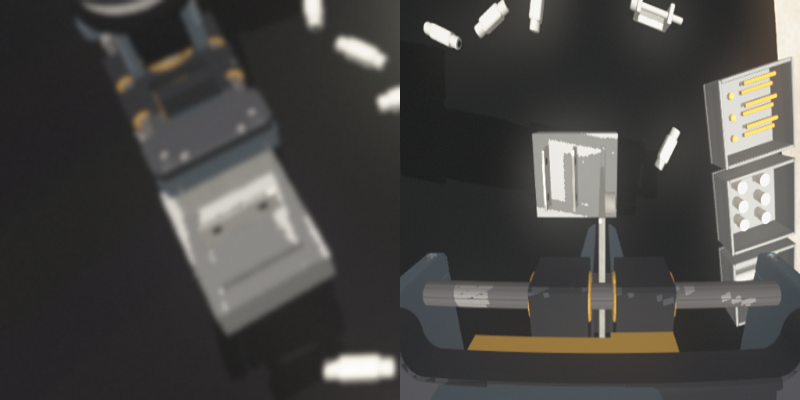

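```bash
python3 - <<'E'
from h import *
a=grab_frame('scene')
n=np.array([.966,-.26,0]);t=np.array([.26,.966,0]);top=np.array([612,-254,294+140-113.])
P=[top+40*t,top-40*t,top-40*t-[0,0,130],top+40*t-[0,0,130],top+24*t-[0,0,75]+12*n,top-24*t-[0,0,75]+12*n]
q=proj('scene',P);print(q.round())
c=cv2.resize(a[190:320,90:220],(780,780))[:600];o=c.copy()
for p in q: cv2.circle(c,tuple(int(v) for v in (p-[90,190])*6),6,(255,0,0),2)
cv2.imwrite('pics/l2.png',c[:,:,::-1])
print([(d['rect'],d['confidence']) for d in spot_in('template','scene')])
E
```

```text
[[165. 214.]
 [123. 234.]
 [142. 268.]
 [178. 249.]
 [168. 243.]
 [145. 255.]]
[([123.7, 235.3, 177.1, 271.4], 0.92), ([149.7, 256.4, 181.8, 279.3], 0.35)]
```

View pics/l2.png

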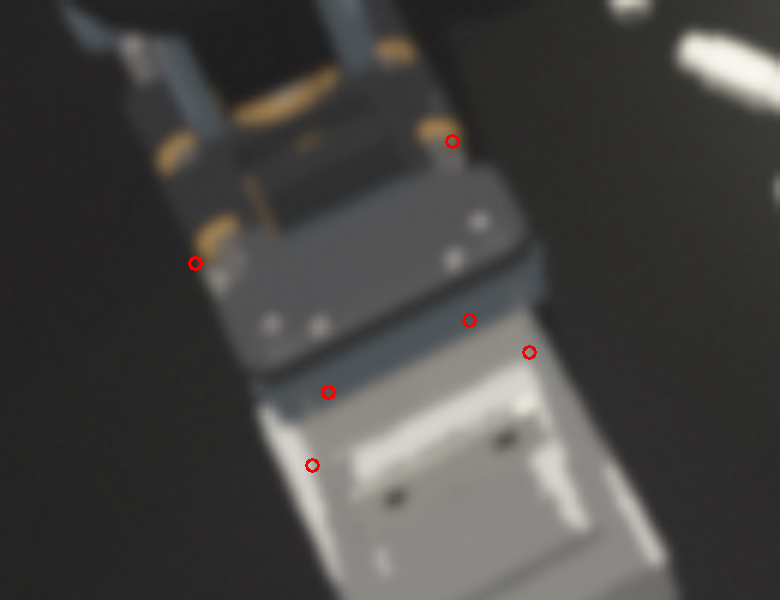

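```bash
python3 -m jog '0.024 -0.012 0.002 -0.015 0.005 -0.012;0.064 -0.031 0.005 -0.039 0.013 -0.031;0.12 -0.058 0.009 -0.073 0.024 -0.058;0.176 -0.086 0.013 -0.107 0.035 -0.086;0.24 -0.117 0.017 -0.146 0.048 -0.117;0.304 -0.148 0.022 -0.185 0.061 -0.148;0.368 -0.18 0.027 -0.224 0.074 -0.18;0.432 -0.21 0.031 -0.262 0.086 -0.21;0.496 -0.242 0.036 -0.3 0.1 -0.242;0.56 -0.273 0.041 -0.34 0.112 -0.273;0.624 -0.304 0.045 -0.38 0.125 -0.304;0.68 -0.33 0.05 -0.413 0.136 -0.33;0.73 -0.355 0.053 -0.442 0.146 -0.355;0.77 -0.375 0.056 -0.467 0.154 -0.375;0.79 -0.385 0.058 -0.481 0.158 -0.386;0.8 -0.39 0.058 -0.486 0.16 -0.39;0.8 -0.39 0.058 -0.486 0.16 -0.39;0.8 -0.39 0.058 -0.486 0.16 -0.39;0.8 -0.39 0.058 -0.486 0.16 -0.39' - 50
python3 - <<'E'
from h import *
s=state();Rc=R.from_euler('xyz',s['ee_rot'],degrees=True).as_matrix();print('tool y',Rc[:,1].round(2),'z',Rc[:,2].round(2),s['qpos'].round(1))
C=np.array(s['ee_pos'])+48*Rc[:,2];print('centre',C.round(),'bottom',(C+65*Rc[:,2]).round(),C[:2]-[558,196])
a=grab_frame('scene');t=tip_of('template_center','scene');print(t,proj('scene',[C]))
b=grab_frame('top');print([d for d in tip_of('template_center','top')],proj('top',[C]))
print([[round(x) for x in d['rect']] for d in spot_in('template','scene')])
print([[round(x) for x in d['rect']] for d in spot_in('template','top')])
u,v=proj('scene',[C])[0].astype(int);w,z=proj('top',[C])[0].astype(int)
f=lambda im,u,v:cv2.resize(im[max(0,v-65):v+65,max(0,u-65):u+65],(400,400))
cv2.imwrite('pics/e1.png',np.hstack([f(a,u,v),f(b,w,z)])[:,:,::-1])
E
```

```text
time_s: 8.72
ee_pos: [526.6, 183.7, 263.6]
ee_rot: [135.0, -0.1, 111.9]
force: [-0.1, 0.8, -2.8]
gripper_width: 3.8
tool y [0.66 0.26 0.71] z [ 0.65  0.27 -0.71] [ 1.540e+01 -1.000e-01  1.228e+02  2.060e+01  1.340e+01 -2.470e+01]
centre [558. 196. 230.] bottom [601. 214. 184.] [0.03401173 0.44785905]
[{'location': [279.8, 117.4], 'confidence': 0.71}, {'location': [169.9, 273.3], 'confidence': 0.49}] [[281.96029941 124.22795838]]
[{'location': [222.2, 203.9], 'confidence': 0.64}] [[218.23525688 200.50639294]]
[[257, 106, 298, 151]]
[[199, 183, 238, 217]]
```

View pics/e1.png

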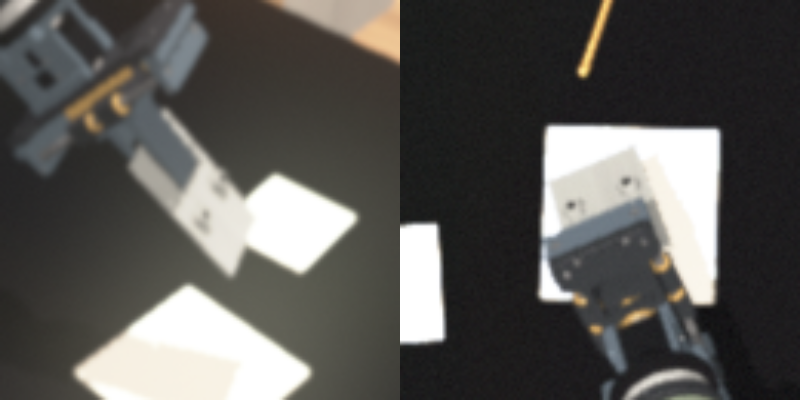

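The scene view shows the plate held at 45°, bare of any contact. In the top view both bushings face up, at crop pixels (572,205) and (628,183), with the plate over the large tile. I'll let it settle, then hand in.

```bash
python3 -m jog '0 0 0 0 0 0;0 0 0 0 0 0;0 0 0 0 0 0;0 0 0 0 0 0;0 0 0 0 0 0;0 0 0 0 0 0'; python3 - <<'E'
from h import *
print(abs(state()['qvel']).max()); print(job_done())
E
```

```text
time_s: 9.52
ee_pos: [526.4, 183.8, 263.5]
ee_rot: [135.0, -0.1, 111.9]
force: [-0.9, 0.1, -3.1]
gripper_width: 3.8
0.08906852790533495
the job is handed in; nothing more can be done
None
```

I drew the template straight up out of the far slot and carried it over the larger tile. It is held there at 45° with the bushing face up, gripped at 50 N, and I handed the job in at about 9.5 s.

**Last checks:**
- **Position:** from the tool pose, the plate's middle is within about 1 mm sideways of the tile centre (558, 196), and its bottom edge is at about z = 184 mm.
- **Hold:** the finger opening is 3.8 mm on the 4 mm plate, and the wrist carries about 3.1 N, which matches the plate's weight. The arm was still when I handed in (joint speeds below 0.1 degrees/s).
- **Pictures:** the scene and top views show the bushings facing up and the plate clear of everything around it.

**Disagreement:** the detector put the plate's middle 5–7 pixels from the middle worked out from the tool pose. At about 3 mm per pixel that is roughly 15–20 mm, within the 55 mm tolerance, and part of the plate was hidden by the gripper.

**Not checked:** I did not measure the short plates or the bystanders again. The short plates were still in the rack in the pictures after the lift, and no unexpected contact force appeared.

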